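# Shut the draught lid and tare the jeweller's balance

### The job

Get the balance ready for weighing: with the fingertips, push its sliding lid fully shut by the blue ridge, then lightly press the green tare key down, hold it a moment and let it come up again. Leave the red and yellow keys, the copper dish on the pan, and the things standing round the balance alone; grasp and lift nothing. Finish with the hand withdrawn, clear of everything and at least a hand's breadth (10 cm) away from the green key.

Things in the scene. Friction and masses are not known exactly. Their poses are not given: they have to be found in the camera images.
- balance: White bench-top precision balance, screwed down, 200 mm along its x, 320 mm along its y, its flat white top 55 mm above the bench. Origin at the bench under its centre; z up. At its -y end is the key panel with three round keys in a row along x (in any order of colour), then a dark green display strip (3 mm proud). From y = -45 to +155 mm stands a clear draught shield with aluminium edges, 108 mm high, carrying the sliding lid; on the pan inside it is the copper dish.
- lid (a joint): Clear sliding lid with aluminium edges on the draught shield, m: 0 = fully shut, grows up to 0.10 as it slides open along the balance's +y. Slides stiffly (about 1.5 N) and stays where it is left; it stops hard at 0. Its flat upper face lies 113 mm above the bench. Counts as shut below 0.004.
- lid_ridge (a point): Centre of the top of the blue push ridge on the lid, 135 mm above the bench; axes as the balance. The ridge is 100 mm long along x, 14 mm thick along y, and stands 22 mm proud of the lid. It rides 20 mm behind the lid's front (-y) edge; the flat lid goes on 173 mm behind it (+y). To shut the lid push the ridge's +y face towards the balance's -y.
- key_green_base: Black housing of the green tare key, fixed in the balance; origin on the key's axis, 45 mm above the bench.
- key_green_top (a point): Centre of the top of the green key cap when up (moves with the cap). Round cap, 28 mm across, 71 mm above the bench when up; the keys stand 55 mm apart, centre to centre, each in a black housing 44 mm across whose top is 14 mm below the cap's.
- key_green (a joint): Green tare key, m: 0 = up, grows as it is pressed straight down, to 0.010 at the hard stop. Sprung: starts to give at 2.4 N, 0.003 takes 4 N, 0.006 takes 6 N, the stop 8 N; springs back. Counts as pressed from 0.003 (held 0.1 s), so there is no need to reach the stop; more than 25 N on it (as when run hard into its stop) is too hard.
- key_red_base: Black housing of the red power key, same make and size as the green one; must not be touched. Origin on its axis, 45 mm above the bench.
- key_red (a joint): Red power key, m: 0 = up, grows as it is pressed, to 0.010.
- key_yellow_base: Black housing of the yellow unit key, same make and size as the green one; must not be touched. Origin on its axis, 45 mm above the bench.
- key_yellow (a joint): Yellow unit key, m: 0 = up, grows as it is pressed, to 0.010.
- dish: Small copper weighing dish standing loose on the pan under the lid: 60 mm across, 18 mm high, origin under its centre, 63 mm above the bench. Leave alone.
- weight: Loose brass check weight with a knob, 32 mm across, 56 mm high, beside the balance; origin under its centre. Leave alone.
- ringbox: Loose open wooden ring box, 55 x 55 x 35 mm, with blue lining and a ring; origin under its centre. Leave alone.
- mug: Loose white mug, 80 mm across, 90 mm high, handle at its +y, past the key end of the balance; origin under its centre. Leave alone.

How it is judged (in metres and radians):
On the way, in this order (a step that is already met when the one before it is completed fails the run):
1. the sliding lid is shut (value of joint lid below 0.004 m), for 0.2 s.
2. the green key is pressed down (value of joint key_green above 0.003 m), for 0.1 s.
3. the green key has come up again (value of joint key_green below 0.0012 m), for 0.2 s.
At the end, for the whole second after the job is handed in: The lid is within 4 mm of fully shut, all three keys are up (within 1.2 mm), the gripper's grasp point is more than 80 mm from the green key, and dish, weight, ring box and mug stand at rest, upright, within 10 mm of where they began (value of joint lid below 0.004 m and value of joint each of key_green, key_red, key_yellow below 0.0012 m and distance between the grasp point and key_green_top above 0.08 m and distance of each of dish, weight, ringbox, mug from where it was at the start of the episode below 0.01 m and angle between each of dish, weight, ringbox, mug's own z axis and vertical below 0.15 rad and linear speed of each of dish, weight, ringbox, mug below 0.02 m/s); the robot touches nothing.
It fails at once if the green key is pressed while the lid is open (value of joint key_green above 0.0025 m and value of joint lid above 0.005 m).
It fails at once if the green key is pressed hard (over 25 N) (contact force between key_green_base and anything else above 25 N).
It fails at once if the red or yellow key is touched (value of joint any of key_red, key_yellow above 0.002 m or contact force between any of key_red_base, key_yellow_base and anything else above 1.5 N).
It fails at once if the dish, weight, ring box or mug is moved, tipped or lifted (distance of any of dish, weight, ringbox, mug from where it was at the start of the episode above 0.012 m or angle between any of dish, weight, ringbox, mug's own z axis and vertical above 0.3 rad).
It also fails if it takes over 48 s, if anything falls off the work surface, if the arm or the gripper's body presses on something with over 40 N, if the wrist force passes 120 N, or if a joint passes its speed limit or range.

### The arm

A 6-joint arm with a two-finger parallel gripper is mounted at the origin on the work surface. World frame = base frame: x ahead of the robot, y to its left, z up, the work surface at z = 0. Lengths are in m, angles in degrees, forces in N, time in s.
With the tool pointing down it reaches from about 0.3 to 0.75 m from the base axis. Payload 8.5 kg.
Tool frame: the origin (TCP) lies midway between the tips of the shut fingers; the grasp point (between the pads) lies env.tcp_to_grasp behind it (env.tcp_to_grasp is the distance from the TCP to the grasp point, in m); z points along the fingers, y is the line along which they close (so a half turn about z gives the same grasp; the last joint's range is limited). The gripper opens to 85 mm and grips with 20 to 120 N. Pads are 22 mm wide; open, the fingers measure 114 mm over their backs; the gripper's body (76 mm by 85 mm) begins 54 mm behind the grasp point. The pads swing forward as they close: fully open they stand 13 mm farther back than shut.
Start: joints at [50.861, 21.807, 74.336, -0, 83.858, -12.336], TCP at [0.248, 0.491, 0.231] pointing down, gripper open.
Joint ranges: [-178.18, 178.18], [-50.72, 133.34], [12.68, 142.11], [-81.47, 261.47], [9.98, 163.14], [-165.26, 165.26]. Speed limits (degrees/s): [136.94, 136.94, 180, 180, 180, 180].

### API

Orientations are given as a 3x3 rotation matrix whose columns are the frame's x, y, z axes.
In Python, from rig import observe, optics, job, env gives the robot as it stands. The module is installed in compiled form; this text tells all that it offers.
- The arm moves only by the shell command python3 -m jog 'ROWS' [FORCE]. ROWS is JSON, a list of rows, each a list of 7 numbers: the turn, a rotation vector about the tool's x, y, z in rad, then the shift along the tool's x, y, z in m, then the opening in per cent of the stroke, from 0 (shut) to 100 (fully open). A call has 1 to 10 rows; each row shifts and turns the commanded pose from where the row before left it, along the tool's axes as they then stand; what a row does not reach is not made up. A row lasts 1/8 s, in which the tool goes at most 62.5 mm and 10.7 degrees, less where a joint would pass 70% of its speed; a pose out of reach is approached as far as the arm can. A call is refused whole if a number of a shift passes 0.0625 or a number of a turn 0.188, either way. A call with a gripper value outside its range is refused whole. The fingers move at their own pace and stop on an object; FORCE is the grip in N (left out, the last holds). Time passes only in rows, so rows that do not move let the fingers close. It gives the time, the measured TCP pose, the force, the opening and the grip force at its end, in the units of the state.
- observe(): the state, without advancing time (a new reading comes with each control period).
- optics.get_image(name): name is "scene" or "top" or "wrist"; returns a dict with "pixels" (480x640x3 uint8, red, green, blue), "mtx" (3x3 intrinsics, pixels), "dist_coeffs" ([k1, k2, p1, p2, k3] as OpenCV has them; the pictures are not rectified), "rvec" (rotation vector, rad) and "tvec" (3), from world to camera coordinates, as OpenCV has them. Camera axes: x right, y down, z forward; pixel columns grow to the right and rows downward; lengths in m; the calibration is good to about 2 mm. A picture is of the moment at which its call begins. There is no depth.
- job.close_job(): hands the job in; it is judged then, once.
The state is a dict: "time_s": time; "q": joint angles; "qvel": joint speeds; "joint_efforts": joint torques, N m; "position": TCP position; "tool_rot": TCP orientation; "ft_force": force on the tool from outside, world axes, zero at the start; "wrist_torque": the same for the moment, N m; "grip_width": finger opening in m; "gripper_force": force on a finger pad.
Only numpy, scipy, OpenCV 4.12 (cv2) and the standard library are available. Lean on these libraries where they do the work, as an engineer would, in place of code of your own. Each camera call takes 0.05 s, during which the arm holds its last target. There are 200 camera calls.

## Working session

There is one attempt and no reset: what is moved stays moved. The work goes in short steps, Python scripts to look and compute and a shell command to move; the robot and the scene stay as the last step left them, time stands still between calls to the robot, and variables do not carry over. Pictures are saved under pics/ and viewed, at most 10 in all, crops included, and the job is handed in when it is done.

```bash
mkdir -p pics; cat > h.py <<'E'
import numpy as np,cv2
from rig import observe,optics,job,env
def snap(n,f):
    d=optics.get_image(n);cv2.imwrite('pics/'+f,d['pixels'][:,:,::-1]);np.savez('pics/'+f+'.npz',**{k:np.array(v,float) for k,v in d.items() if k!='pixels'});return d
def back(f,uv,z):
    d=np.load('pics/'+f+'.npz');R=cv2.Rodrigues(d['rvec'])[0];c=-R.T@d['tvec'].ravel()
    p=cv2.undistortPoints(np.array(uv,float).reshape(-1,1,2),d['mtx'],d['dist_coeffs']).reshape(-1,2)
    z=np.broadcast_to(z,len(p));out=[]
    for (a,b),zz in zip(p,z):
        r=R.T@[a,b,1];out.append(c+r*(zz-c[2])/r[2])
    return np.array(out)
def proj(f,P):
    d=np.load('pics/'+f+'.npz');return cv2.projectPoints(np.array(P,float).reshape(-1,3),d['rvec'],d['tvec'],d['mtx'],d['dist_coeffs'])[0].reshape(-1,2)
E
python3 - <<'E'
from h import *
np.set_printoptions(precision=4,suppress=True)
snap('top','top1.png');snap('scene','scene1.png');s=observe();print(s,env.tcp_to_grasp)
E
```

```text
{'time_s': 0.1, 'q': array([ 50.8633,  21.8389,  74.3801,  -0.0011,  83.8587, -12.3336]), 'qvel': array([ 0.0344, -0.0083, -0.1233,  0.045 , -0.0636, -0.0049]), 'joint_efforts': array([  0.0039, -44.9219, -23.1657,  -0.0002,   0.0037,  -0.    ]), 'position': array([0.2478, 0.4907, 0.2308]), 'tool_rot': array([[-0.8926,  0.4509, -0.0008],
       [ 0.4509,  0.8926, -0.0011],
       [ 0.0003, -0.0013, -1.    ]]), 'ft_force': array([-0.5308, -1.1196,  0.8846]), 'wrist_torque': array([ 0.0353,  0.0176, -0.0251]), 'gripper_force': 0.0, 'grip_width': 0.08518727419784956} 0.0187
```

View pics/top1.png

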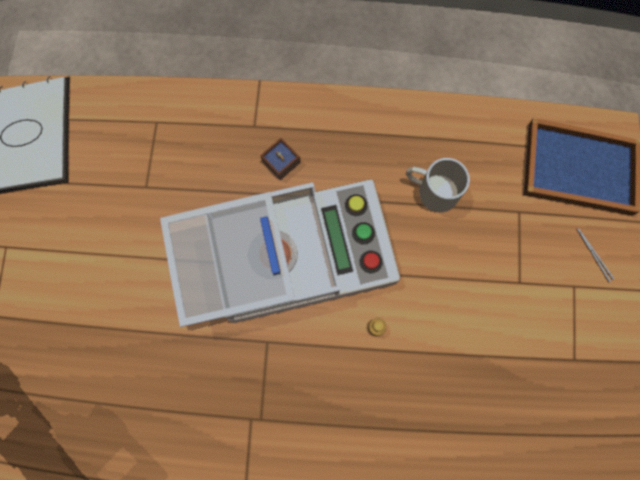

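View pics/scene1.png

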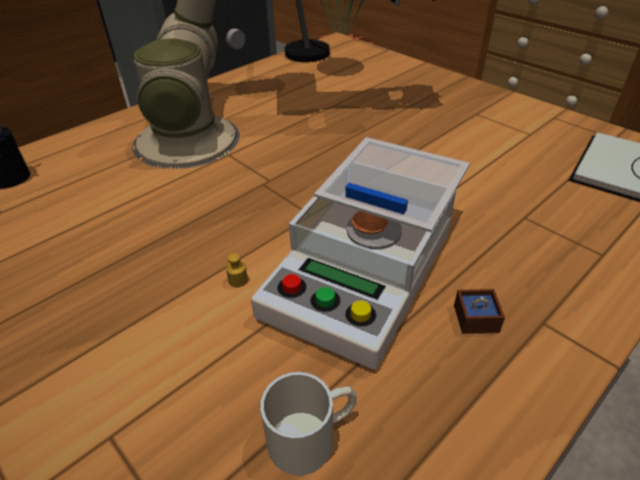

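The top view shows the yellow key at (356,204), green (364,232), red (371,261), the ridge from (266,218) to (275,274), the mug at (445,185), the brass weight at (376,327) and the ring box at (281,158). The scene view agrees: green is the middle key and the lid is about half open.

```bash
python3 - <<'E'
from h import *
np.set_printoptions(precision=4,suppress=True)
def cen(f,lo,hi,box):
    im=cv2.cvtColor(cv2.imread('pics/'+f),cv2.COLOR_BGR2HSV);x0,y0,x1,y1=box
    m=np.zeros(im.shape[:2],np.uint8);m[y0:y1,x0:x1]=cv2.inRange(im,lo,hi)[y0:y1,x0:x1]
    c=max(cv2.findContours(m,0,2)[0],key=cv2.contourArea);return cv2.minAreaRect(c)
G=((45,120,70),(80,255,255));B=((105,120,60),(130,255,255));Y=((22,120,90),(35,255,255));R=((0,170,80),(6,255,255))
for f,bs in (('top1.png',[(354,221,376,243),(345,193,368,215),(360,250,383,272),(258,212,284,280)]),('scene1.png',[(310,282,342,312),(345,296,378,325),(276,270,306,300),(340,180,412,216)])):
    for (lo,hi),b,z,n in zip((G,Y,R,B),bs,(.071,.071,.071,.135),'GYRB'):
        r=cen(f,lo,hi,b);print(f,n,r,back(f,[r[0]],z)[0])
# outline corners of body top, shield
print(back('top1.png',[(376,181),(399,280)],.055), back('top1.png',[(265,218),(276,274)],.135))
print('mug',back('top1.png',[(446,178)],.09),'wt',back('top1.png',[(376,326)],.05))
E
```

```text
top1.png G ((363.7000427246094, 231.1000213623047), (12.969193458557129, 12.969193458557129), 26.56505012512207) [ 0.6171 -0.1529  0.071 ]
top1.png Y ((356.0, 203.0), (14.0, 14.0), 90.0) [ 0.669 -0.136  0.071]
top1.png R ((371.5, 260.0), (13.0, 14.0), 0.0) [ 0.5651 -0.1698  0.071 ]
top1.png B ((269.61883544921875, 244.81185913085938), (56.292388916015625, 6.639293193817139), 77.27564239501953) [0.5656 0.0063 0.135 ]
scene1.png G ((324.5000305175781, 294.0000305175781), (16.26345443725586, 16.26345443725586), 45.0) [ 0.6177 -0.1556  0.071 ]
scene1.png Y ((360.2500305175781, 308.7500305175781), (18.384775161743164, 19.091880798339844), 45.0) [ 0.6707 -0.1401  0.071 ]
scene1.png R ((290.5000305175781, 282.0000305175781), (16.263456344604492, 17.677669525146484), 45.0) [ 0.567  -0.1739  0.071 ]
scene1.png B ((375.5, 197.5), (63.09238815307617, 14.3340482711792), 16.389541625976562) [ 0.5744 -0.0045  0.135 ]
[[ 0.7198 -0.1715  0.055 ]
 [ 0.5352 -0.2223  0.055 ]] [[ 0.6116  0.0185  0.135 ]
 [ 0.5168 -0.0089  0.135 ]]
mug [[ 0.7228 -0.2967  0.09  ]] wt [[ 0.4504 -0.1857  0.05  ]]
```

```bash
python3 -m jog '[[0,0,0.158,0,0,0,0],[0,0,0.158,0,0,0,0],[0,0,0.158,0,0,0,0],[0,0,0.158,0,0,0,0],[0,0,0.158,0,0,0,0]]' && python3 -m jog '[[0,0,0,-0.05,0.016,0,0],[0,0,0,-0.05,0.016,0,0],[0,0,0,-0.05,0.016,0,0],[0,0,0,-0.05,0.016,0,0],[0,0,0,-0.05,0.016,0,0],[0,0,0,-0.05,0.016,0,0],[0,0,0,-0.05,0.016,0,0],[0,0,0,-0.05,0.016,0,0],[0,0,0,-0.05,0.016,0,0],[0,0,0,-0.05,0.012,0,0]]' && python3 -m jog '[[0,0,0,0,0,0,0],[0,0,0,0,0,0,0]]'
python3 - <<'E'
from h import *
np.set_printoptions(precision=4,suppress=True)
s=observe();t=s['tool_rot'];p=s['position']
print(p,t,s['ft_force'],s['grip_width'])
snap('wrist','w1.png')
print(t.T@(np.array([.568,.003,.135])-p),t.T@(np.array([.617,-.154,.071])-p))
E
```

```text
time_s: 0.72
position: [0.2479, 0.4908, 0.2309]
tool_rot: [[-0.303, 0.953, -0.001], [0.953, 0.303, -0.001], [-0.001, -0.001, -1.0]]
ft_force: [0.7, -0.3, 0.3]
grip_width: 0.0001
gripper_force: 0.0
time_s: 1.98
position: [0.5511, 0.0617, 0.231]
tool_rot: [[-0.308, 0.951, -0.001], [0.951, 0.308, 0.0], [0.0, -0.001, -1.0]]
ft_force: [0.2, 0.9, 0.7]
grip_width: -0.0001
gripper_force: 0.0
time_s: 2.22
position: [0.55, 0.0635, 0.231]
tool_rot: [[-0.308, 0.951, -0.001], [0.951, 0.308, 0.0], [0.001, -0.001, -1.0]]
ft_force: [1.3, 0.5, 0.0]
grip_width: -0.0002
gripper_force: 0.0
[0.55   0.0635 0.231 ] [[-0.3077  0.9515 -0.001 ]
 [ 0.9515  0.3077  0.0004]
 [ 0.0007 -0.0009 -1.    ]] [1.3498 0.4587 0.0168] -0.0001780788723534413
[-0.0632 -0.0014  0.0959] [-0.2277 -0.003   0.1598]
```

View pics/w1.png

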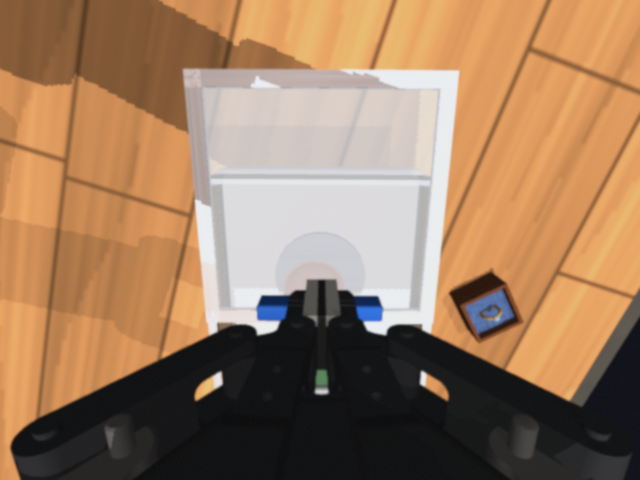

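The wrist view shows the tool square to the balance and centred on the ridge (256–382, rows 296–320). I'll check the ridge position from this picture.

```bash
python3 - <<'E'
from h import *
np.set_printoptions(precision=4,suppress=True)
s=observe();t=s['tool_rot'];p=s['position']
print((back('w1.png',[(257,296),(382,296)],.135)-p)@t)
E
```

```text
[[-0.0436 -0.049   0.0962]
 [-0.0439  0.0481  0.0962]]
```

```bash
python3 -m jog '[[0,0,0,0,0,0.04,0],[0,0,0,0,0,0.04,0],[0,0,0,0,0,0.02,0],[0,0,0,0,0,0.009,0],[0,0,0,0,0,0,0],[0,0,0,0,0,0,0]]' && python3 -m jog '[[0,0,0,-0.01,0,0,0],[0,0,0,-0.01,0,0,0],[0,0,0,-0.006,0,0,0],[0,0,0,-0.006,0,0,0],[0,0,0,-0.006,0,0,0],[0,0,0,-0.006,0,0,0],[0,0,0,0,0,0,0]]'
python3 - <<'E'
from h import *
snap('scene','s2.png')
E
```

```text
time_s: 3.02
position: [0.5508, 0.0635, 0.1234]
tool_rot: [[-0.308, 0.951, 0.002], [0.951, 0.308, -0.0], [-0.001, 0.002, -1.0]]
ft_force: [-0.2, 0.8, 0.2]
grip_width: 0.0
gripper_force: 0.0
time_s: 3.9
position: [0.564, 0.021, 0.1223]
tool_rot: [[-0.308, 0.952, -0.0], [0.952, 0.308, -0.0], [-0.0, -0.0, -1.0]]
ft_force: [0.6, -0.1, 0.3]
grip_width: 0.0001
gripper_force: 0.0
```

View pics/s2.png

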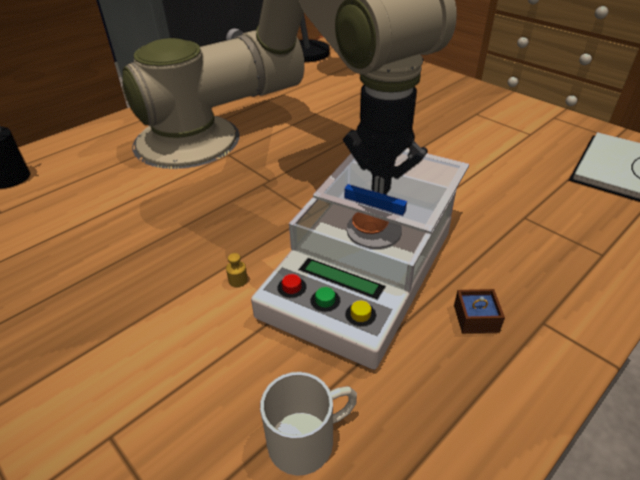

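The fingers stand right behind the ridge, about to touch. Next I push gently and watch the force.

```bash
python3 -m jog '[[0,0,0,-0.006,0,0,0],[0,0,0,-0.006,0,0,0],[0,0,0,-0.006,0,0,0],[0,0,0,-0.006,0,0,0],[0,0,0,-0.006,0,0,0]]' && python3 -m jog '[[0,0,0,-0.004,0,0,0],[0,0,0,-0.004,0,0,0],[0,0,0,-0.004,0,0,0]]'
python3 - <<'E'
from h import *
snap('top','t3.png')
E
```

```text
time_s: 4.58
position: [0.5732, -0.0076, 0.1223]
tool_rot: [[-0.308, 0.951, -0.0], [0.951, 0.308, 0.0], [0.0, -0.0, -1.0]]
ft_force: [-1.3, 1.3, 0.1]
grip_width: -0.0002
gripper_force: 0.9
time_s: 4.95
position: [0.5769, -0.0188, 0.1223]
tool_rot: [[-0.308, 0.951, -0.0], [0.951, 0.308, 0.0], [0.0, -0.0, -1.0]]
ft_force: [-2.0, 0.4, 0.7]
grip_width: 0.0
gripper_force: 0.9
```

View pics/t3.png

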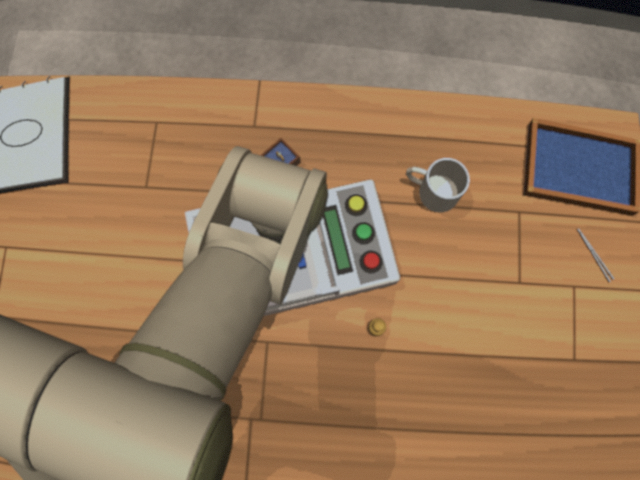

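The lid is moving: its back edge went from column 163 to 187, and the ridge end is now at (302,262). I'll keep pushing.

```bash
for i in 1; do python3 -m jog '[[0,0,0,-0.004,0,0,0],[0,0,0,-0.004,0,0,0],[0,0,0,-0.003,0,0,0]]'; python3 -m jog '[[0,0,0,-0.003,0,0,0],[0,0,0,-0.003,0,0,0]]';  python3 -m jog '[[0,0,0,-0.003,0,0,0],[0,0,0,-0.002,0,0,0]]'; done | grep -E 'pos|ft'
python3 - <<'E'
from h import *
s=observe();t=s['tool_rot'];p=s['position'];print((np.array([.617,-.154,.071])-p)@t)
E
```

```text
position: [0.5803, -0.0293, 0.1223]
ft_force: [-1.8, 1.4, 0.0]
position: [0.5821, -0.0349, 0.1223]
ft_force: [-1.0, 0.0, -0.2]
position: [0.5836, -0.0398, 0.1223]
ft_force: [-1.9, 1.4, -0.6]
[-0.11895966 -0.00342642  0.05132185]
```

```bash
{ python3 -m jog '[[0,0,0,-0.003,0,0,0],[0,0,0,-0.002,0,0,0]]'; python3 -m jog '[[0,0,0,-0.002,0,0,0]]'; python3 -m jog '[[0,0,0,-0.002,0,0,0]]';python3 -m jog '[[0,0,0,-0.002,0,0,0]]';python3 -m jog '[[0,0,0,-0.001,0,0,0]]'; } | grep -E 'pos|ft'
```

```text
position: [0.5852, -0.0445, 0.1223]
ft_force: [-0.4, 0.6, -0.6]
position: [0.5858, -0.0463, 0.1223]
ft_force: [-2.0, 1.7, -0.8]
position: [0.5864, -0.0482, 0.1223]
ft_force: [-1.0, 0.3, -0.3]
position: [0.5869, -0.0498, 0.1223]
ft_force: [-4.1, 9.6, 4.3]
position: [0.5869, -0.0497, 0.1223]
ft_force: [-3.1, 10.1, 3.9]
```

The force jumped to 10 N, which is the hard stop. I'll hold briefly, back off, rise and look.

```bash
python3 -m jog '[[0,0,0,-0.001,0,0,0],[0,0,0,0,0,0,0],[0,0,0,0,0,0,0]]'|grep -E 'pos|ft';  python3 -m jog '[[0,0,0,0.006,0,0,0],[0,0,0,0.01,0,0,0],[0,0,0,0,0,-0.03,0],[0,0,0,0,0,-0.04,0],[0,0,0,0,0,-0.03,0],[0,0,0,0,0,0,0],[0,0,0,0,0,0,0]]'
python3 - <<'E'
from h import *
snap('wrist','w4.png')
s=observe();t=s['tool_rot'];p=s['position'];print((np.array([.617,-.154,.071])-p)@t)
E
```

```text
position: [0.5869, -0.0497, 0.1223]
ft_force: [-4.8, 11.3, 3.1]
time_s: 7.88
position: [0.5823, -0.0365, 0.2213]
tool_rot: [[-0.308, 0.951, -0.001], [0.951, 0.308, 0.0], [0.001, -0.001, -1.0]]
ft_force: [-0.2, -0.4, -0.3]
grip_width: 0.0006
gripper_force: 0.0
[-0.1226252  -0.0028239   0.14990529]
```

View pics/w4.png

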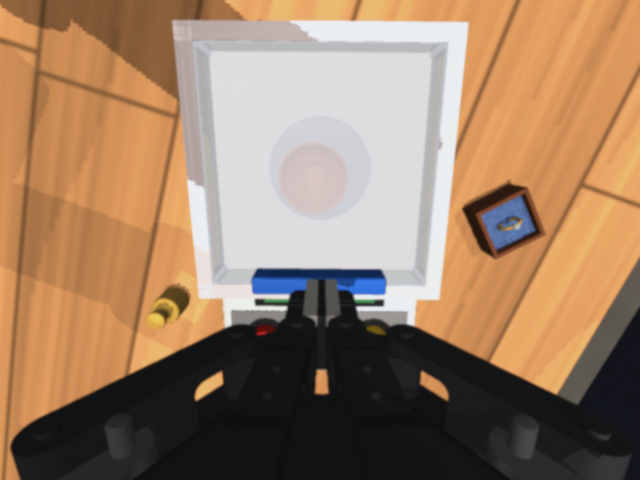

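The lid lies flush with the shield, so it is shut. The red (265,329) and yellow (375,329) keys are symmetric about the tool. Next I move over the green key.

```bash
python3 -m jog '[[0,0,0,-0.04,-0.0015,0,0],[0,0,0,-0.045,0,0,0],[0,0,0,-0.037,0,0,0],[0,0,0,0,0,0.04,0],[0,0,0,0,0,0.04,0],[0,0,0,0,0,0.04,0],[0,0,0,0,0,0.013,0],[0,0,0,0,0,0,0],[0,0,0,0,0,0,0]]'
python3 - <<'E'
from h import *
d=snap('scene','s5.png');cv2.imwrite('pics/s5c.png',cv2.resize(cv2.imread('pics/s5.png')[190:370,220:460],None,fx=3,fy=3))
s=observe();t=s['tool_rot'];p=s['position'];print((np.array([.617,-.154,.071])-p)@t,(proj('s5.png',[p])-[220,190])*3)
E
```

```text
time_s: 9.05
position: [0.6196, -0.1535, 0.0909]
tool_rot: [[-0.308, 0.951, 0.002], [0.951, 0.308, -0.001], [-0.002, 0.002, -1.0]]
ft_force: [0.2, 0.1, 0.1]
grip_width: 0.0001
gripper_force: 0.0
[ 0.0003268  -0.00262043  0.01993495] [[319.18259598 282.08403841]]
```

View pics/s5c.png

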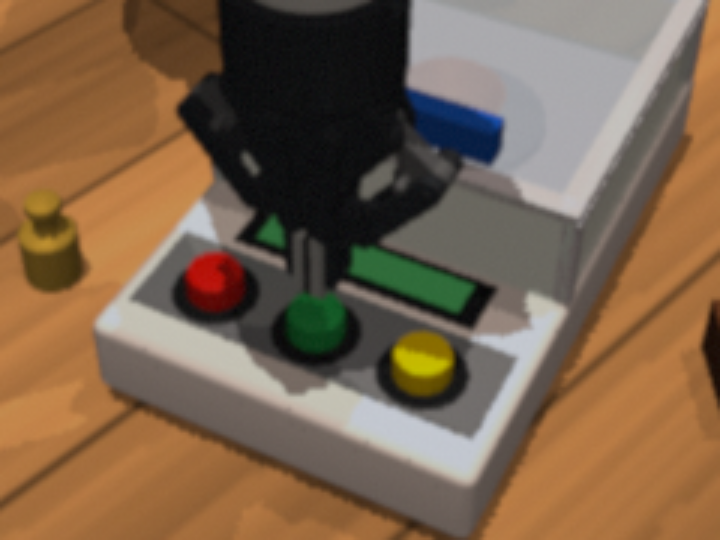

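The fingertips sit right over the green cap (316,312 in the crop). I'll descend in small, force-watched steps.

```bash
{ python3 -m jog '[[0,0,0,0,-0.001,0.01,0],[0,0,0,0,0,0.006,0],[0,0,0,0,0,0.001,0]]';  python3 -m jog '[[0,0,0,0,0,0.001,0],[0,0,0,0,0,0.001,0]]'; python3 -m jog '[[0,0,0,0,0,0.001,0],[0,0,0,0,0,0,0]]'; python3 -m jog '[[0,0,0,0,0,0.001,0],[0,0,0,0,0,0,0]]'; python3 -m jog '[[0,0,0,0,0,0.001,0],[0,0,0,0,0,0,0]]';} | grep -E 'pos|ft'
```

```text
position: [0.6176, -0.1534, 0.0717]
ft_force: [-0.8, -0.1, 0.1]
position: [0.618, -0.1536, 0.0706]
ft_force: [-1.7, 0.3, 1.6]
position: [0.618, -0.1536, 0.0696]
ft_force: [-1.0, 0.9, 3.0]
position: [0.618, -0.1536, 0.0685]
ft_force: [0.1, 0.6, 3.4]
position: [0.618, -0.1536, 0.0674]
ft_force: [-0.0, -0.9, 4.6]
```

```bash
{ python3 -m jog '[[0,0,0,0,0,0.001,0],[0,0,0,0,0,0,0]]'; python3 -m jog '[[0,0,0,0,0,0.001,0],[0,0,0,0,0,0,0],[0,0,0,0,0,0,0],[0,0,0,0,0,0,0]]'; } | grep -E 'pos|ft'
```

```text
position: [0.618, -0.1536, 0.0664]
ft_force: [-0.5, -0.1, 4.7]
position: [0.618, -0.1536, 0.0655]
ft_force: [0.2, 0.2, 5.3]
```

Held at about 5 mm and 5.3 N. Now I withdraw straight up.

```bash
python3 -m jog '[[0,0,0,0,0,-0.005,0],[0,0,0,0,0,-0.01,0],[0,0,0,0,0,-0.03,0],[0,0,0,0,0,-0.05,0],[0,0,0,0,0,-0.05,0],[0,0,0,0.04,0,-0.03,0],[0,0,0,0.05,0,0,0],[0,0,0,0.05,0,0,0],[0,0,0,0,0,0,0],[0,0,0,0,0,0,0]]'
python3 - <<'E'
from h import *
snap('scene','s6.png')
E
```

```text
time_s: 12.48
position: [0.5748, -0.0206, 0.2404]
tool_rot: [[-0.308, 0.951, -0.0], [0.951, 0.308, -0.0], [-0.0, -0.0, -1.0]]
ft_force: [0.1, -0.1, 0.1]
grip_width: -0.0
gripper_force: 0.0
```

View pics/s6.png

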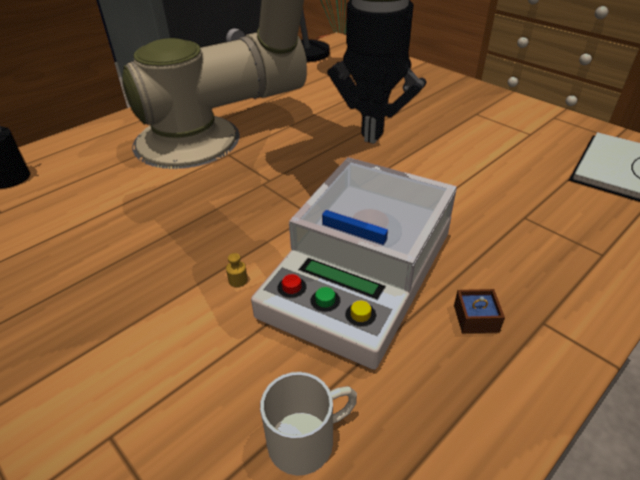

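The lid is shut (ridge at 354,227), the keys are up, nothing else has moved, and the hand is well clear.

```bash
python3 -c "
from rig import job;print(job.close_job())"
```

```text
the job is handed in; nothing more can be done
None
```

The job is handed in, with no verdict returned: the lid was pushed to its hard stop, the green key was pressed about 5 mm (5.3 N), held and released, and the hand was withdrawn over 10 cm clear with nothing else seen to move.

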